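# Lid the portion feeder and hold its index plunger out

## Robot

A 6-joint arm with a two-finger parallel gripper is mounted at the origin on the work surface. World frame = base frame: x ahead of the robot, y to its left, z up, the work surface at z = 0. Lengths are in m, angles in rad, forces in N, time in s.
With the tool pointing down it reaches from about 0.25 to 0.725 m from the base axis. Payload 4 kg.
Tool frame: the origin (TCP) lies midway between the tips of the shut fingers; the grasp point (between the pads) lies 19 mm behind it; y points along the fingers, z is the direction in which the jaws open and shut, and the axes are right-handed (so a half turn about y gives the same grasp; the last joint's range is limited). The gripper opens to 85 mm and grips with 20 to 120 N. Pads are 22 mm wide; open, the fingers measure 114 mm over their backs; the gripper's body (76 mm by 85 mm) begins 54 mm behind the grasp point. The pads swing forward as they close: fully open they stand 13 mm farther back than shut.
Start: joints at [1.29, 0.241, 0.005, 1.335, 0, 1.571], TCP at [0.139, 0.48, 0.231] pointing down, gripper open.
Joint ranges: [-2.72, 2.72], [-1.05, 1.87], [-1.09, 1.28], [-1.99, 2.15], [-1.42, 1.44], [-3.14, 3.14]. Speed limits (rad/s): [2.79, 2.79, 3.14, 3.14, 3.14, 3.14].

## Interface

Orientations are given as a unit quaternion [x, y, z, w].
In Python, from workcell import bot gives the robot as it stands. The module is installed in compiled form; this text tells all that it offers.
- The arm moves only by the shell command python3 -m handwheel 'ROWS' [OPENING]. ROWS is JSON, a list of rows, each a list of 6 numbers: the shift along the tool's x, y, z in units of 25 mm (1.0 is 25 mm), then the turn, a rotation vector about the tool's x, y, z in units of 10 degrees (1.0 is 10 degrees). A call has exactly 5 rows; each row is the pose to reach, as a shift and turn from the pose commanded when the call began, along the tool's axes at that moment; what a row does not reach only later rows make up. A row lasts 1/8 s, in which the tool goes at most 62.5 mm and 10.7 degrees, less where a joint would pass 70% of its speed; a pose out of reach is approached as far as the arm can. A call with a gripper value outside its range is refused whole. OPENING is the gripper command: -1 is shut, 1 is fully open, values between are in proportion, set as the call begins (- or left out, the last holds). The fingers move at their own pace and stop on an object; the grip force is fixed at half the most. Time passes only in rows, so rows that repeat a pose let the fingers close, or fill a call up. It gives the time, the measured TCP pose, the force and the opening at its end, in the units of the state.
- bot.get_obs(): the state, without advancing time (a new reading comes with each control period).
- bot.camera(name): name is "scene" or "top"; returns a dict with "color" (480x640x3 uint8, red, green, blue), "fx", "fy", "cx", "cy" (pixels), "dist_coeffs" ([k1, k2, p1, p2, k3] as OpenCV has them; the pictures are not rectified), "rvec" (rotation vector, rad) and "tvec" (3), from world to camera coordinates, as OpenCV has them. Camera axes: x right, y down, z forward; pixel columns grow to the right and rows downward; lengths in m; the calibration is good to about 2 mm. A picture is of the moment at which its call begins. There is no depth.
- bot.job_done(): hands the job in, once; it reports no verdict.
The state is a dict: "clock": time; "joint_pos": joint angles; "joint_vel": joint speeds; "tau": joint torques, N m; "eef_pos": TCP position; "tool_rot": TCP orientation; "ft_force": force on the tool from outside, world axes, zero at the start; "ft_torque": the same for the moment, N m; "grip_width": finger opening in m.
Only numpy, scipy, OpenCV 4.12 (cv2) and the standard library are available. Lean on these libraries where they do the work, as an engineer would, in place of code of your own. Each camera call takes 0.05 s, during which the arm holds its last target.

## Task

The fish feeder is back from its wash and I want to give its wheel a dry turn, so first set the loose white lid gently onto the rim of the wheel's cup, fully down and level, and let go of it. Then pull the red sprung plunger all the way up and keep holding it there, clear of the wheel: finish while holding it, and leave turning the wheel to me. Leave the orange canister, the clear cube box and the scoop where they are.

Things in the scene. Friction and masses are not known exactly. Their poses are not given: they have to be found in the camera images.
- feeder: Portion feeder, fixed to the ledge: a round aluminium deck (236 mm across, on 40 mm legs) carrying a grey wheel. Origin: on the ledge under the wheel's axis, z up. At its -x side, 100 mm from the axis, a steel bracket (34 mm wide, 81 to 141 mm off the axis, top 74 mm above the ledge) carries the plunger's upright barrel (19 mm across, top at 104 mm).
- rim (a point): Centre of the round rim of the wheel's open cup, in the plane of the rim's top, 92 mm above the ledge, on the wheel's axis. The cup is 128 mm across outside, 120 mm inside; nothing inside it reaches higher than 12 mm below the rim. The wheel's flange (220 mm across, top at 58 mm) lies below the cup.
- lid: Loose round white lid, about 130 g, lying right way up on the ledge. Origin: centre of its underside, z up through the knob. A plug below, 115 mm across, 6 mm deep, bevelled, goes inside the cup's rim; the plate above it (132 mm across, 6 to 10 mm above the origin) comes to rest on the rim.
- lid_seat (a point): Centre of the underside of the lid's plate, 6 mm above the lid's origin: it comes to lie at the rim's centre when the lid is seated.
- lid_knob (a point): Middle of the lid's blue knob: a cylinder 26 mm across and 24 mm tall, upright, whose lower end is 10 mm and upper end 34 mm above the top of the lid's plate (on a 16 mm stem). This point is 22 mm above the top of the plate and 26 mm above the lid_seat point.
- plunger_knob (a point): Middle of the plunger's red knob, an upright cylinder 30 mm across, 20 mm tall; at rest it is 117 mm above the ledge; it moves with the plunger. Space around it is free down to the bracket 43 mm below, but the edge of a seated lid (top at 96 mm) is 19 mm from the knob on the side of the wheel's axis: best gripped across the line from axis to knob.
- plunger (a joint): Lift of the plunger in m: 0 home (pin 8 mm deep in a hole of the wheel's flange), 0.012 fully up at its stop (pin 4 mm clear of the flange). It slides straight up only; its spring pulls down with about 6 N at 0 and 13 N fully up, and it snaps back when let go.
- wheel (a joint): Turn of the feeder's wheel about the vertical, rad, 0 at the start, where the pin locks it; with the pin out it turns under light friction.
- canister: Closed orange food canister, 87 mm across, 123 mm tall, standing loose. Origin: centre of its underside.
- cube: Clear acrylic cube box with lid, 100 mm a side, standing loose. Origin: centre of its underside.
- scoop: Small loose feeding scoop (a spoon), 150 mm long, lying on the ledge along its x axis.
Not all that is in view belongs to the job. Of the things that look like the lid, take the one that is farthest to the robot's right at the start.

How it is judged:
On the way, in this order (a step that is already met when the one before it is completed fails the run):
1. the lid sits on the wheel's rim, fully down and level, let go of, with the plunger still home (horizontal distance between lid_seat and rim below 0.005 m and z of lid_seat in the frame of rim between -0.002 and 0.002 m and angle between lid's own z axis and vertical below 0.03 rad and linear speed of lid below 0.02 m/s and contact force between the fingers and lid below 0.1 N and value of joint plunger below 0.003 m), for 0.3 s.
2. the plunger is pulled fully up by the gripper (value of joint plunger above 0.0105 m and contact force between the fingers and plunger above 3 N), for 0.3 s.
At the end, for the whole second after the job is handed in: The fingers still hold the plunger up (more than 3 N on it), at least 10.5 mm of its 12 mm travel; the lid still sits seated on the rim (centre within 5 mm, height within 2 mm of the rim's top, tilted less than 0.03 rad) and the wheel has not been turned by more than 0.12 rad (all of step 2 and horizontal distance between lid_seat and rim below 0.005 m and z of lid_seat in the frame of rim between -0.002 and 0.002 m and angle between lid's own z axis and vertical below 0.03 rad and value of joint wheel between -0.12 and 0.12 rad); the arm keeps its last pose, push and grip.
It fails at once if the lid is dropped onto the wheel (falls free at more than 0.4 m/s) (horizontal distance between lid and rim below 0.08 m and contact force between the fingers and lid below 0.01 N and linear speed of lid above 0.4 m/s).
It fails at once if the orange canister is moved by more than 20 mm (distance of canister from where it was at the start of the episode above 0.02 m).
It fails at once if the cube box is moved by more than 20 mm (distance of cube from where it was at the start of the episode above 0.02 m).
It fails at once if the scoop is moved by more than 20 mm (distance of scoop from where it was at the start of the episode above 0.02 m).
It also fails if it takes over 51 s, if anything falls off the work surface, if the arm or the gripper's body presses on something with over 40 N, if the wrist force passes 120 N, or if a joint passes its speed limit or range.

## Working session

There is one attempt and no reset: what is moved stays moved. The work goes in short steps, Python scripts to look and compute and a shell command to move; the robot and the scene stay as the last step left them, time stands still between calls to the robot, and variables do not carry over. Pictures are saved under pics/ and viewed, and the job is handed in when it is done.

```bash
mkdir -p pics; python3 - <<'E'
from workcell import bot
import cv2,numpy as np
o=bot.get_obs()
print({k:np.round(v,3).tolist() for k,v in o.items()})
for n in("scene","top"):
    c=bot.camera(n); cv2.imwrite(f"pics/{n}0.png",c["color"][...,::-1])
    print(n,{k:np.round(v,4).tolist() for k,v in c.items() if k!="color"})
E
```

```text
{'clock': 0.0, 'joint_pos': [1.29, 0.241, 0.004, 1.335, -0.0, 1.571], 'joint_vel': [-0.001, 0.001, -0.001, 0.0, 0.002, 0.002], 'tau': [-0.001, -37.231, 25.241, 0.017, -0.0, -0.0], 'eef_pos': [0.138, 0.48, 0.23], 'tool_rot': [0.701, -0.099, 0.099, -0.699], 'ft_force': [-0.058, 0.137, -0.001], 'ft_torque': [-0.009, 0.017, -0.01], 'grip_width': 0.085}
scene {'fx': 515.6232, 'fy': 515.6232, 'cx': 320.3027, 'cy': 239.4093, 'dist_coeffs': [-0.0411, 0.0, 0.0, 0.0, 0.0], 'rvec': [1.0872, 2.5035, -0.8924], 'tvec': [0.3996, -0.2505, 1.449]}
top {'fx': 473.8386, 'fy': 473.8386, 'cx': 325.2109, 'cy': 240.0897, 'dist_coeffs': [-0.0086, 0.0, 0.0, 0.0, 0.0], 'rvec': [2.1297, -2.1801, 0.166], 'tvec': [0.0046, 0.5933, 1.0902]}
```

View pics/scene0.png

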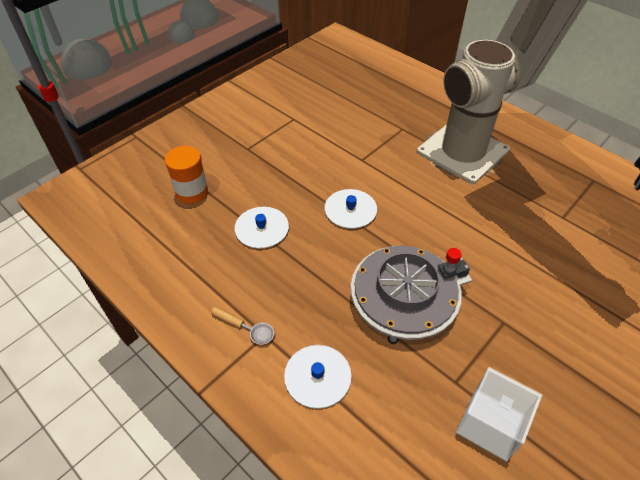

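View pics/top0.png

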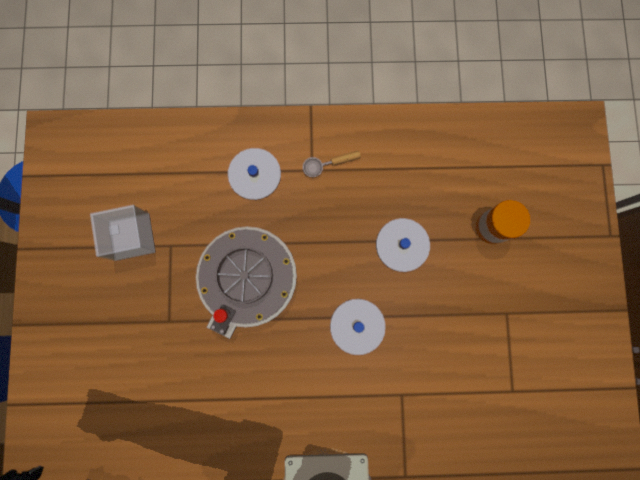

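The scene view shows three lid-like discs at (262,228), (351,209) and (318,376), the feeder at about (407,285) and the red knob at (453,256).

In the top view (up = +x, left = +y), the lookalikes are A (254,173), B (403,244) and C (358,326). B is farthest to the robot's right. I'll measure all three and check B in a crop.

```bash
cat > h.py <<'E'
from workcell import bot
import cv2,numpy as np
from scipy.spatial.transform import Rotation as R
def ray(c,px,z):
    K=np.array([[c["fx"],0,c["cx"]],[0,c["fy"],c["cy"]],[0,0,1.]])
    u=cv2.undistortPoints(np.array(px,float).reshape(-1,1,2),K,np.array(c["dist_coeffs"],float)).reshape(-1,2)
    M=cv2.Rodrigues(np.array(c["rvec"],float))[0];t=np.array(c["tvec"],float).ravel()
    o=-M.T@t; d=np.c_[u,np.ones(len(u))]@M
    return o+d*((z-o[2])/d[:,2])[:,None]
def blobs(m,amin=20):
    cs,_=cv2.findContours(m.astype(np.uint8),cv2.RETR_EXTERNAL,cv2.CHAIN_APPROX_NONE)
    return [k for k in cs if cv2.contourArea(k)>amin]
def mask(c,what):
    h=cv2.cvtColor(c["color"],cv2.COLOR_RGB2HSV).astype(int);H,S,V=h[...,0],h[...,1],h[...,2]
    if what=="white": return (S<40)&(V>170)
    if what=="blue": return (H>105)&(H<130)&(S>150)&(V>60)
    if what=="red": return ((H<5)|(H>175))&(S>190)&(V>100)
def fitc(P):
    A=np.c_[2*P[:,:2],np.ones(len(P))]; s=np.linalg.lstsq(A,(P[:,:2]**2).sum(1),rcond=None)[0]
    return s[:2],np.sqrt(s[2]+s[:2]@s[:2])
E
python3 - <<'E'
from h import *
for n in("scene","top"):
    c=bot.camera(n); img=c["color"]
    for k in blobs(mask(c,"white"),500):
        P=ray(c,cv2.convexHull(k),0.010); ce,r=fitc(P); print(n,"white",k.reshape(-1,2).mean(0).round(),ce.round(4),r.round(4))
    for k in blobs(mask(c,"blue"),20):
        q=k.reshape(-1,2).mean(0); print(n,"blue",q.round(1),ray(c,q,0.032)[0].round(4), cv2.contourArea(k))
    for k in blobs(mask(c,"red"),20):
        q=k.reshape(-1,2).mean(0); print(n,"red",q.round(1),ray(c,q,0.122)[0].round(4), cv2.contourArea(k))
    s=img[190:350,190:290] if n=="top" else img[230:350,340:480]
    s=cv2.resize(s,None,fx=4,fy=4,interpolation=cv2.INTER_CUBIC)[:600,:800]; cv2.imwrite(f"pics/crop_{n}.png",s[...,::-1])
    s=img[195:295,350:460] if n=="top" else img[190:260,220:310]
    cv2.imwrite(f"pics/lid_{n}.png",cv2.resize(s,None,fx=5,fy=5,interpolation=cv2.INTER_CUBIC)[...,::-1])
E
```

```text
scene white [177. 469.] [1.0703 0.1085] 0.0329
scene white [113. 462.] [1.1454 0.0175] 0.0626
scene white [148. 437.] [1.075  0.0217] 0.0485
scene white [ 81. 427.] [ 1.1469 -0.0837] 0.063
scene white [115. 400.] [ 1.0745 -0.083 ] 0.0463
scene white [505. 405.] [0.5716 0.4669] 0.0694
scene white [317. 376.] [0.7715 0.1656] 0.0656
scene white [ 41. 374.] [ 1.1395 -0.2402] 0.101
scene white [ 10. 315.] [ 1.1497 -0.4323] 0.0917
scene white [ 60. 309.] [ 0.9894 -0.3958] 0.231
scene white [ 61. 262.] [ 1.2953 -0.4833] 0.3625
scene white [261. 227.] [ 0.5835 -0.1989] 0.0654
scene white [350. 208.] [ 0.388  -0.0807] 0.0655
scene blue [317.3 369.8] [0.7712 0.1651 0.032 ] 133.5
scene blue [260.2 220.5] [ 0.5845 -0.1987  0.032 ] 94.0
scene blue [350.7 201.6] [ 0.3887 -0.0806  0.032 ] 89.0
scene red [453.3 255.2] [0.426  0.2258 0.122 ] 153.0
scene red [46.7 91. ] [ 0.7139 -0.9309  0.122 ] 133.5
top white [357. 326.] [ 0.3874 -0.0819] 0.0626
top white [402. 245.] [ 0.583  -0.2001] 0.0628
top white [254. 173.] [0.7712 0.165 ] 0.0625
top blue [358.2 326.7] [ 0.3872 -0.0821  0.032 ] 49.5
top blue [404.8 242.8] [ 0.5836 -0.2013  0.032 ] 46.5
top blue [ 10.1 218.4] [0.6646 0.7501 0.032 ] 205.5
top blue [252.2 169.7] [0.7732 0.1657 0.032 ] 43.5
top blue [ 12.6 183.5] [0.7512 0.7499 0.032 ] 580.0
top red [220.2 315.3] [0.4228 0.2232 0.122 ] 115.5
```

View pics/crop_top.png

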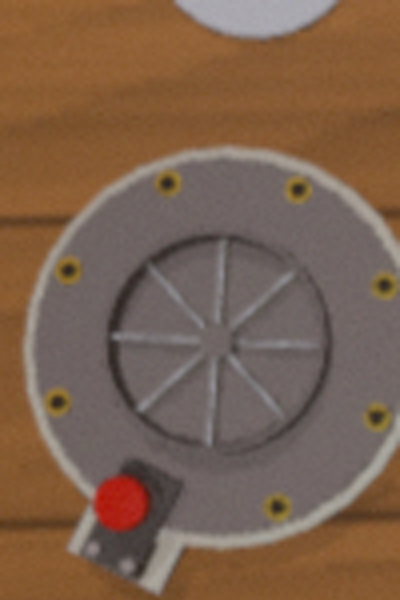

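View pics/crop_scene.png

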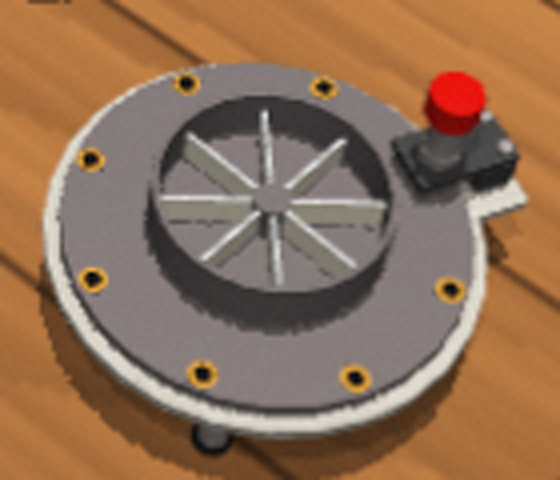

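View pics/lid_top.png

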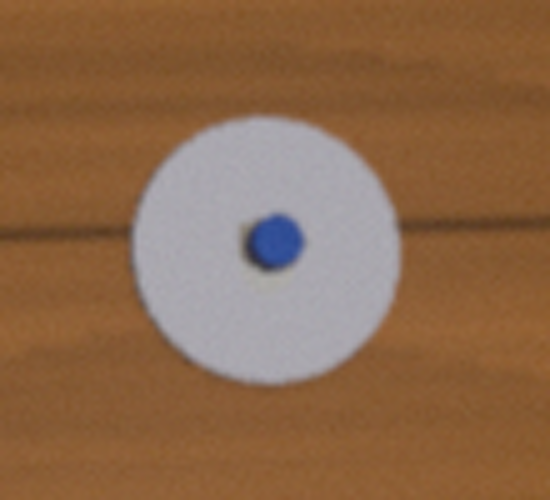

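View pics/lid_scene.png

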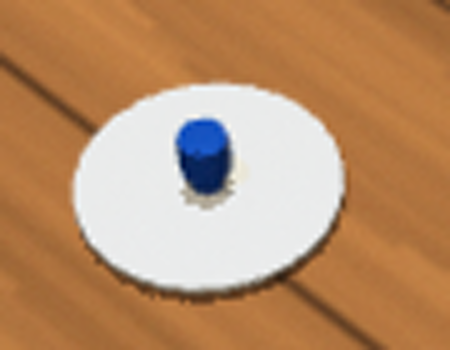

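The crops confirm B: a white disc with a blue knob, at (403,244) in top, (262,228) in scene, world about (0.584,-0.200). The feeder crops show the cup, seven visible brass-ringed flange holes and the red knob. I'll locate the axis from the rings, plus the cup's dark inner edge.

```bash
python3 - <<'E'
from h import *
for n in("scene","top"):
    c=bot.camera(n)
    h=cv2.cvtColor(c["color"],cv2.COLOR_RGB2HSV).astype(int);H,S,V=h[...,0],h[...,1],h[...,2]
    m=((H>12)&(H<32)&(S>95)&(V>60)).astype(np.uint8)
    # restrict to deck: grey disc region hull
    g=((S<60)&(V>60)&(V<150)).astype(np.uint8)
    k=max([b for b in blobs(g,500) if (lambda p: (abs(p-([405,290] if n=="scene" else [246,277])).max()<40))(b.reshape(-1,2).mean(0))],key=cv2.contourArea)
    hull=cv2.convexHull(k); M=np.zeros_like(m); cv2.fillConvexPoly(M,hull,1); M=cv2.erode(M,np.ones((5,5),np.uint8))
    pts=[]
    for b in blobs(cv2.dilate(m*M,np.ones((2,2),np.uint8)),4):
        (x,y),r=cv2.minEnclosingCircle(b); pts.append((x,y)); 
    pts=np.array(pts)-0.0
    P=ray(c,pts,0.058); print(n,pts.round(1).tolist()); ce,r=fitc(P); print("rings",ce.round(4),r.round(4), np.hypot(*(P[:,:2]-ce).T).round(4))
    P=ray(c,hull,0.058); ce,r=fitc(P); print("flange hull",ce.round(4),r.round(4))
    red=[b for b in blobs(mask(c,"red"),20) if b[:,0,1].mean()>200][0]
    # top disc of knob: compare
    for z in(0.117,0.122,0.127): print("red z",z,ray(c,red.reshape(-1,2).mean(0),z)[0].round(4))
    # radial edge: dark-wall start, rays around rim
E
```

```text
scene [[429.0, 324.5], [390.8, 323.5], [452.2, 302.4], [363.2, 300.0], [363.5, 270.5], [440.5, 258.0], [421.0, 252.0], [386.6, 251.5]]
rings [0.5095 0.1824] 0.1008 [0.0999 0.1022 0.0972 0.1033 0.0998 0.108  0.0974 0.0983]
flange hull [0.5031 0.1877] 0.118
red z 0.117 [0.4221 0.2244 0.117 ]
red z 0.122 [0.426  0.2258 0.122 ]
red z 0.127 [0.4299 0.2272 0.127 ]
top [[238.5, 328.5], [259.5, 317.0], [208.5, 315.0], [284.2, 294.4], [204.5, 290.5], [286.1, 261.5], [207.0, 257.5], [264.5, 237.5], [232.2, 235.8]]
rings [0.5031 0.1824] 0.1044 [0.1127 0.0944 0.1137 0.1005 0.0937 0.1064 0.1007 0.1088 0.1065]
flange hull [0.5034 0.1827] 0.1158
red z 0.117 [0.4223 0.2246 0.117 ]
red z 0.122 [0.4224 0.2235 0.122 ]
red z 0.127 [0.4224 0.2225 0.127 ]
```

```bash
python3 - <<'E'
from h import *
D={"scene":[[429.0,324.5],[390.8,323.5],[452.2,302.4],[363.2,300.0],[363.5,270.5],[421.0,252.0],[386.6,251.5]],
"top":[[259.5,317.0],[284.2,294.4],[204.5,290.5],[286.1,261.5],[207.0,257.5],[264.5,237.5],[232.2,235.8]]}
for n in D:
    c=bot.camera(n); P=ray(c,D[n],0.058); ce,r=fitc(P); print(n,ce.round(4),r.round(4),np.hypot(*(P[:,:2]-ce).T).round(4))
    print(np.sort(np.degrees(np.arctan2(*(P[:,:2]-ce).T[::-1]))).round(1))
    # rim check: Canny edge points re-projected on z=.092 within 50..70mm
    e=cv2.Canny(cv2.GaussianBlur(cv2.cvtColor(c["color"],cv2.COLOR_RGB2GRAY),(3,3),0),40,100)
    y,x=np.nonzero(e); ok=(abs(x-(407 if n=="scene" else 246))<70)&(abs(y-(285 if n=="scene" else 277))<70)
    Q=ray(c,np.c_[x,y][ok],0.092)[:,:2]
    cc=ce.copy()
    for i in range(15):
        d=np.hypot(*(Q-cc).T); s=abs(d-0.060)<0.006-0.00025*i; cc,rr=fitc(Q[s])
    print(" rim inner",cc.round(4),rr.round(4),s.sum())
E
```

```text
scene [0.5126 0.1817] 0.0993 [0.0991 0.0994 0.0988 0.1002 0.0981 0.1001 0.099 ]
[-161.4 -116.1  -71.3  -26.7   18.3   63.7  108.6]
 rim inner [0.5147 0.181 ] 0.061 168
top [0.5109 0.1784] 0.1001 [0.1003 0.1    0.0997 0.1    0.1004 0.1    0.1001]
[-161.3 -116.6  -71.6  -26.6   18.1   63.2  108.4]
 rim inner [0.5118 0.1783] 0.0609 157
```

Both views agree on the rim axis, about (0.512, 0.180). The knob bears 153.5° from it, at about (0.423, 0.2243), so the jaw axis for the plunger should be at 63.5°. Next is the planning helper.

```bash
cat > plan.py <<'E'
import sys
from h import *
def plan(x,y,z,yaw):
    o=bot.get_obs(); p=np.array(o["eef_pos"]); q=R.from_quat(o["tool_rot"])
    a=np.radians(yaw); Z=np.array([np.cos(a),np.sin(a),0]);Y=np.array([0,0,-1.]);T=R.from_matrix(np.c_[np.cross(Y,Z),Y,Z])
    s=q.inv().apply(np.array([x,y,z])-p)/0.025; t=np.degrees((q.inv()*T).as_rotvec())/10
    print("clock",round(float(o["clock"]),2),"pos",p.round(4),"jaw yaw",np.degrees(np.arctan2(*q.as_matrix()[[1,0],2])).round(2),"w",round(float(o["grip_width"]),4),"f",np.round(o["ft_force"],1))
    print("shift",s.round(2),"turn",t.round(2),"j",np.round(o["joint_pos"],2))
if __name__=="__main__": plan(*map(float,sys.argv[1:]))
E
python3 plan.py 0.5835 -0.1998 0.09 24
```

```text
clock 0.4 pos [0.1385 0.4803 0.2312] jaw yaw 73.91 w 0.0855 f [0.1 0.5 0.8]
shift [ 24.64   5.65 -21.21] turn [0.   4.99 0.  ] j [ 1.29  0.24  0.    1.34 -0.    1.57]
```

```bash
python3 -m handwheel '[[1.8,0,-1.5,0,0,0],[3.6,0,-3.1,0,0,0],[5.4,0,-4.6,0,0,0],[7.2,0,-6.2,0,0,0],[9,0,-7.7,0,0,0]]' 1; python3 plan.py 0.5835 -0.1998 0.09 24
```

```text
clock: 1.02
eef_pos: [0.3021, 0.2315, 0.2316]
tool_rot: [-0.7, 0.098, -0.099, 0.7]
ft_force: [0.3, 1.2, -0.2]
grip_width: 0.0854
clock 1.02 pos [0.3021 0.2315 0.2316] jaw yaw 73.94 w 0.0854 f [ 0.3  1.2 -0.2]
shift [ 15.58   5.66 -13.47] turn [-0.01  4.99  0.  ] j [ 0.65  0.   -0.27  1.3  -0.    0.93]
```

```bash
python3 -m handwheel '[[1.8,0,-1.5,0,0,0],[3.6,0,-3.1,0,0,0],[5.4,0,-4.6,0,0,0],[7.2,0,-6.2,0,0,0],[9,0,-7.7,0,0,0]]'; python3 plan.py 0.5835 -0.1998 0.09 24
```

```text
clock: 1.65
eef_pos: [0.4652, -0.0162, 0.2316]
tool_rot: [-0.7, 0.099, -0.099, 0.7]
ft_force: [0.9, 1.5, -0.1]
grip_width: 0.0849
clock 1.65 pos [ 0.4652 -0.0162  0.2316] jaw yaw 73.88 w 0.0849 f [ 0.9  1.5 -0.1]
shift [ 6.58  5.67 -5.74] turn [-0.    4.99  0.  ] j [-0.03  0.17 -0.08  1.32  0.    0.25]
```

```bash
python3 -m handwheel '[[1.6,0.8,-1.4,0,0.3,0],[3.2,1.8,-2.8,0,0.6,0],[4.8,3,-4.2,0,1.04,0],[6.3,4.2,-5.5,0,1.04,0],[6.58,5.0,-5.74,0,1.04,0]]'; python3 plan.py 0.5835 -0.1998 0.05 63.5
```

```text
clock: 2.28
eef_pos: [0.583, -0.2003, 0.1038]
tool_rot: [0.688, -0.164, 0.163, -0.688]
ft_force: [-0.4, 0.6, -0.2]
grip_width: 0.0851
clock 2.27 pos [ 0.583  -0.2003  0.1038] jaw yaw 63.33 w 0.0851 f [-0.4  0.6 -0.2]
shift [0.01 2.15 0.03] turn [ 0.   -0.02 -0.01] j [-0.33  0.55  0.12  1.15 -0.    0.13]
```

```bash
python3 -m handwheel '[[0,0.9,0,0,0,0],[0,1.8,0,0,0,0],[0,2.7,0,0,0,0],[0,3.4,0,0,0,0],[0,3.5,0,0,0,0]]'; python3 plan.py 0.5835 -0.1998 0.016 63.5
python3 - <<'E'
from h import *
c=bot.camera("scene"); cv2.imwrite("pics/g1.png",cv2.resize(c["color"][140:290,180:340],None,fx=4,fy=4)[...,::-1])
E
```

```text
clock: 2.9
eef_pos: [0.5813, -0.1968, 0.0175]
tool_rot: [-0.688, 0.163, -0.161, 0.688]
ft_force: [-0.2, -0.3, 0.3]
grip_width: 0.0854
clock 2.9 pos [ 0.5813 -0.1968  0.0175] jaw yaw 63.55 w 0.0854 f [-0.2 -0.3  0.3]
shift [ 0.13  0.06 -0.07] turn [ 0.    0.   -0.02] j [-0.33  0.63  0.02  0.96  0.    0.14]
```

View pics/g1.png

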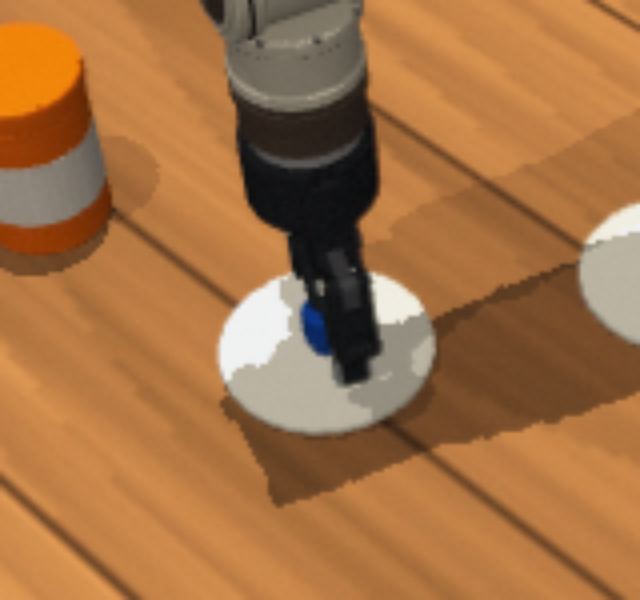

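The crop shows the near finger in front of the blue knob at about (315,325), with the knob between the jaws. I'll make a small correction and close.

```bash
python3 -m handwheel '[[0.13,0.06,-0.07,0,0,0],[0.13,0.06,-0.07,0,0,0],[0.13,0.06,-0.07,0,0,0],[0.13,0.06,-0.07,0,0,0],[0.13,0.06,-0.07,0,0,0]]' 0.9; python3 plan.py 0.5835 -0.1998 0.016 63.5;python3 -m handwheel '[[0,0,0,0,0,0],[0,0,0,0,0,0],[0,0,0,0,0,0],[0,0,0,0,0,0],[0,0,0,0,0,0]]' -1; python3 plan.py 0.5835 -0.1998 0.016 63.5
```

```text
clock: 3.58
eef_pos: [0.5847, -0.2007, 0.0174]
tool_rot: [-0.688, 0.162, -0.162, 0.688]
ft_force: [-0.2, 0.3, -0.1]
grip_width: 0.0812
clock 3.58 pos [ 0.5847 -0.2007  0.0174] jaw yaw 63.51 w 0.0812 f [-0.2  0.3 -0.1]
shift [-0.06  0.06  0.01] turn [-0.  0.  0.] j [-0.33  0.63  0.03  0.97  0.    0.13]
clock: 4.2
eef_pos: [0.5848, -0.2007, 0.0175]
tool_rot: [0.688, -0.162, 0.162, -0.688]
ft_force: [-0.0, 0.6, 1.8]
grip_width: 0.0243
clock 4.2 pos [ 0.5848 -0.2007  0.0175] jaw yaw 63.51 w 0.0243 f [-0.   0.6  1.8]
shift [-0.06  0.06  0.01] turn [-0.  0.  0.] j [-0.33  0.63  0.03  0.97 -0.    0.13]
```

```bash
python3 -m handwheel '[[0,0,0,0,0,0],[0,-0.2,0,0,0,0],[0,-0.6,0,0,0,0],[0,-1.2,0,0,0,0],[0,-2,0,0,0,0]]'; python3 -m handwheel '[[0,-0.8,0,0,0,0],[0,-1.6,0,0,0,0],[0,-2.4,0,0,0,0],[0,-3.1,0,0,0,0],[0,-3.5,0,0,0,0]]'; python3 plan.py 0.512 0.180 0.15 63.5
python3 - <<'E'
from h import *
for n in("scene","top"):
    c=bot.camera(n); cv2.imwrite(f"pics/l1{n}.png",c["color"][...,::-1])
E
```

```text
clock: 4.82
eef_pos: [0.5845, -0.2007, 0.0683]
tool_rot: [-0.688, 0.162, -0.162, 0.688]
ft_force: [-0.3, 0.4, -1.1]
grip_width: 0.0245
clock: 5.45
eef_pos: [0.5853, -0.2009, 0.157]
tool_rot: [0.688, -0.161, 0.163, -0.688]
ft_force: [0.2, -0.3, -1.2]
grip_width: 0.0243
clock 5.45 pos [ 0.5853 -0.2009  0.157 ] jaw yaw 63.51 w 0.0243 f [ 0.2 -0.3 -1.2]
shift [-9.42  0.26 12.33] turn [-0.    0.    0.02] j [-0.33  0.51  0.21  1.27 -0.    0.13]
```

View pics/l1scene.png

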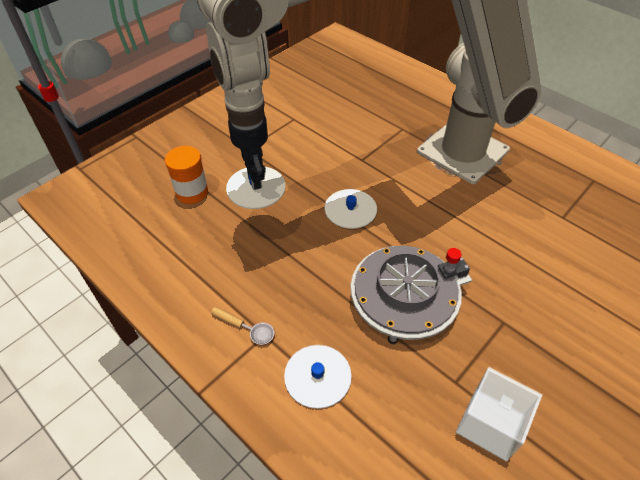

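The lid hangs level from the gripper at (256,187) in the scene view, and the other items are undisturbed. Now I'll carry it over to the feeder.

```bash
python3 -m handwheel '[[-0.6,0,0.8,0,0,0],[-1.7,0,2.2,0,0,0],[-2.9,0,3.8,0,0,0],[-4.1,0,5.3,0,0,0],[-5.2,0,6.8,0,0,0]]'; python3 plan.py 0.512 0.180 0.15 63.5; python3 -m handwheel '[[-1.1,0,1.5,0,0,0],[-2.2,0,2.9,0,0,0],[-3.2,0,4.2,0,0,0],[-4,0,5.3,0,0,0],[-4.22,0,5.53,0,0,0]]'; python3 -m handwheel '[[0,0,0,0,0,0],[0,0,0,0,0,0],[0,0,0,0,0,0],[0,0,0,0,0,0],[0,0,0,0,0,0]]'; python3 plan.py 0.512 0.180 0.15 63.5
python3 - <<'E'
from h import *
for n in("scene","top"):
    c=bot.camera(n); cv2.imwrite(f"pics/l2{n}.png",c["color"][...,::-1])
E
```

```text
clock: 6.18
eef_pos: [0.543, 0.0109, 0.1541]
tool_rot: [0.688, -0.163, 0.162, -0.688]
ft_force: [0.2, 0.1, -1.2]
grip_width: 0.0237
clock 6.17 pos [0.543  0.0109 0.1541] jaw yaw 63.51 w 0.0237 f [ 0.2  0.1 -1.2]
shift [-4.13  0.17  5.5 ] turn [ 0.    0.   -0.01] j [ 0.02  0.37 -0.02  1.18  0.    0.48]
clock: 6.8
eef_pos: [0.5105, 0.182, 0.1541]
tool_rot: [0.689, -0.161, 0.161, -0.688]
ft_force: [-0.4, -0.8, -1.1]
grip_width: 0.0239
clock: 7.42
eef_pos: [0.5115, 0.1798, 0.1548]
tool_rot: [-0.688, 0.162, -0.162, 0.688]
ft_force: [-0.6, -0.7, -1.7]
grip_width: 0.024
clock 7.42 pos [0.5115 0.1798 0.1548] jaw yaw 63.47 w 0.024 f [-0.6 -0.7 -1.7]
shift [0.01 0.19 0.02] turn [-0. -0.  0.] j [ 0.34  0.37 -0.02  1.18  0.    0.8 ]
```

View pics/l2scene.png

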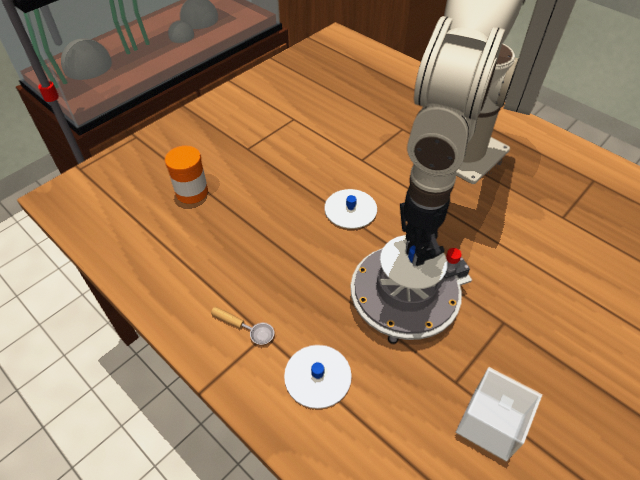

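View pics/l2top.png

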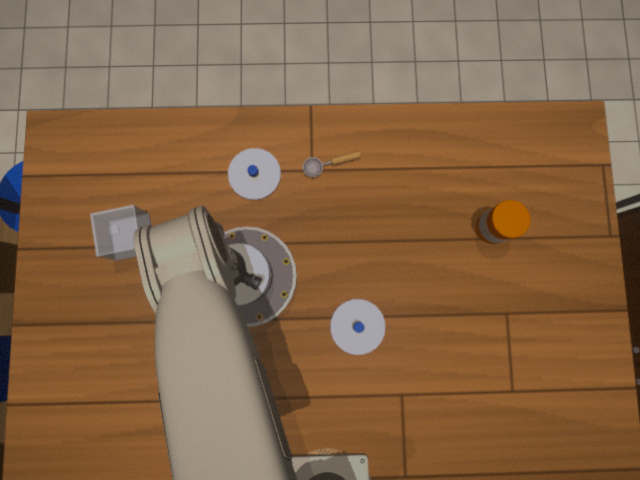

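The lid is held above the cup: in scene it is centred at about (413,262). I'll measure it against the rim in the scene view, using the unoccluded arc.

```bash
cat > meas.py <<'E'
from h import *
import sys
def meas(zl,tag):
    for n in("scene","top"):
        c=bot.camera(n); img=c["color"]
        h=cv2.cvtColor(img,cv2.COLOR_RGB2HSV).astype(int)
        m=((h[...,1]<45)&(h[...,2]>(155 if n=="top" else 140))).astype(np.uint8)
        b=np.zeros_like(m)
        if n=="scene": b[220:330,360:470]=1
        else: b[228:330,210:300]=1
        ks=sorted(blobs(m*b,60),key=cv2.contourArea)
        q=np.vstack([k.reshape(-1,2) for k in ks[-1:]])
        Q=ray(c,q,zl)[:,:2]
        # robust circle of known radius 66 mm: from outline points
        from scipy.optimize import least_squares
        f=lambda p: np.hypot(*(Q-p).T)-0.0655
        best=None
        for dx in(-.015,0,.015):
            for dy in(-.015,0,.015):
                s=least_squares(f,[.512+dx,.18+dy],loss="cauchy",f_scale=0.0008)
                if best is None or s.cost<best.cost: best=s
        ins=abs(f(best.x))<0.002
        a=np.degrees(np.arctan2(*(Q[ins]-best.x).T[::-1]))
        print(n,"lid centre",best.x.round(4),"inliers",ins.sum(),"of",len(Q),"arc hist",np.histogram(a,8,(-180,180))[0])
        v=img.copy(); 
        for p,i in zip(q,ins): v[p[1],p[0]]=(0,255,0) if i else (255,0,0)
        s=v[210:340,345:480] if n=="scene" else v[225:335,190:310]
        cv2.imwrite(f"pics/{tag}{n}.png",cv2.resize(s,None,fx=4,fy=4,interpolation=cv2.INTER_NEAREST)[...,::-1])
meas(float(sys.argv[1]),sys.argv[2])
E
python3 meas.py 0.147 m1
```

```text
scene lid centre [0.5113 0.1815] inliers 119 of 412 arc hist [ 0 17 12 20 24 22 20  4]
top lid centre [0.5097 0.1838] inliers 53 of 105 arc hist [ 0 17 22 14  0  0  0  0]
```

View pics/m1scene.png

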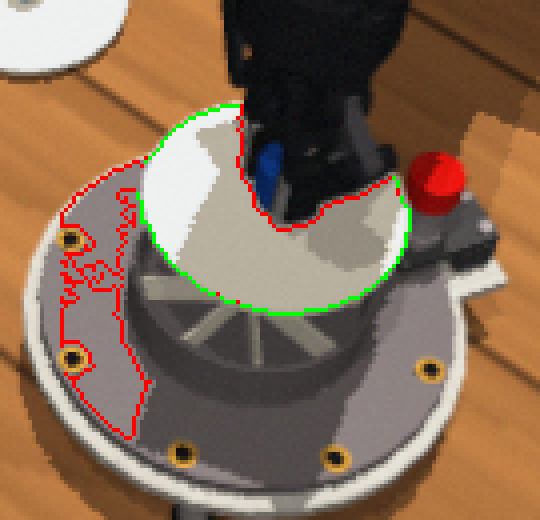

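View pics/m1top.png

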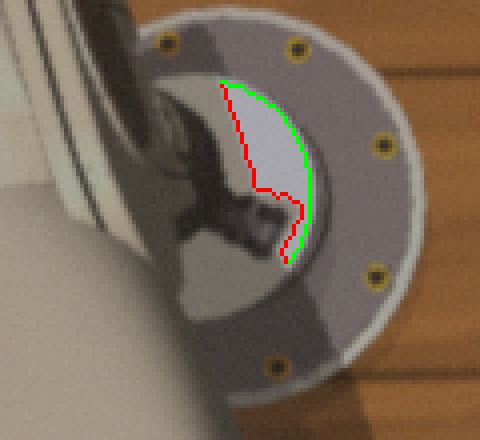

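Estimates agree within about 2 mm: scene puts the lid at (0.511,0.1815), against a rim at (0.513–0.514,0.181). I'll nudge +x slightly, lower to just above the rim and compare again.

```bash
python3 -m handwheel '[[0.02,0.3,0.01,0,0,0],[0.05,0.8,0.02,0,0,0],[0.05,1.3,0.02,0,0,0],[0.05,1.6,0.02,0,0,0],[0.05,1.7,0.02,0,0,0]]'; python3 -m handwheel '[[0,0,0,0,0,0],[0,0,0,0,0,0],[0,0,0,0,0,0],[0,0,0,0,0,0],[0,0,0,0,0,0]]'; python3 plan.py 0.513 0.180 0.112 63.5; python3 meas.py 0.104 m2
```

```text
clock: 8.25
eef_pos: [0.5122, 0.18, 0.1113]
tool_rot: [0.689, -0.162, 0.161, -0.688]
ft_force: [-1.0, 0.1, -1.3]
grip_width: 0.0241
clock: 8.88
eef_pos: [0.5128, 0.1801, 0.1125]
tool_rot: [-0.688, 0.162, -0.162, 0.688]
ft_force: [-0.9, 0.5, -1.4]
grip_width: 0.024
clock 8.88 pos [0.5128 0.1801 0.1125] jaw yaw 63.51 w 0.024 f [-0.9  0.5 -1.4]
shift [ 0.01  0.02 -0.  ] turn [-0.  0.  0.] j [ 0.34  0.4  -0.08  1.08 -0.    0.8 ]
scene lid centre [0.5115 0.1809] inliers 118 of 189 arc hist [ 0 15 16 20 24 22 18  3]
top lid centre [0.5113 0.1841] inliers 51 of 98 arc hist [ 0 17 21 13  0  0  0  0]
```

View pics/m2scene.png

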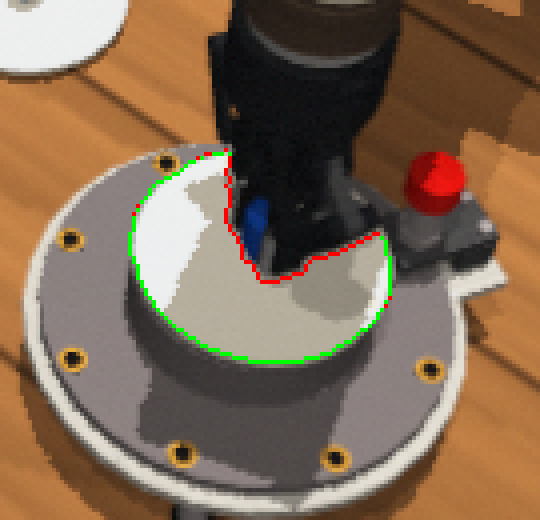

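View pics/m2top.png

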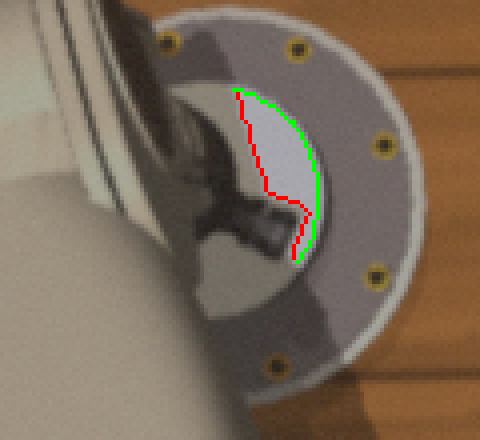

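The lid outline sits symmetrically over the cup in the scene view (edges at 130 and 392 in the crop, same as the cup wall). The measured offset is about 1 mm. Now I'll lower gently and watch the force.

```bash
python3 -m handwheel '[[0.03,0.04,0.01,0,0,0],[0.03,0.08,0.01,0,0,0],[0.03,0.12,0.01,0,0,0],[0.03,0.16,0.01,0,0,0],[0.03,0.2,0.01,0,0,0]]'; python3 plan.py 0.513 0.180 0.1035 63.5
```

```text
clock: 9.6
eef_pos: [0.5135, 0.18, 0.1072]
tool_rot: [0.688, -0.162, 0.162, -0.688]
ft_force: [-0.6, 0.1, -1.1]
grip_width: 0.0244
clock 9.6 pos [0.5135 0.18   0.1072] jaw yaw 63.51 w 0.0244 f [-0.6  0.1 -1.1]
shift [-0.02  0.15 -0.01] turn [ 0.  0. -0.] j [ 0.34  0.41 -0.09  1.07  0.    0.8 ]
```

```bash
python3 -m handwheel '[[0,0.03,0,0,0,0],[0,0.06,0,0,0,0],[0,0.09,0,0,0,0],[0,0.12,0,0,0,0],[0,0.14,0,0,0,0]]'; python3 plan.py 0.513 0.180 0.1035 63.5;python3 -m handwheel '[[0,0.01,0,0,0,0],[0,0.02,0,0,0,0],[0,0.03,0,0,0,0],[0,0.03,0,0,0,0],[0,0.03,0,0,0,0]]'; python3 plan.py 0.513 0.180 0.1035 63.5;python3 meas.py 0.096 m3
```

```text
clock: 10.22
eef_pos: [0.5133, 0.1796, 0.1035]
tool_rot: [0.689, -0.162, 0.162, -0.688]
ft_force: [-0.6, -2.6, 3.9]
grip_width: 0.0244
clock 10.22 pos [0.5133 0.1796 0.1035] jaw yaw 63.49 w 0.0244 f [-0.6 -2.6  3.9]
shift [-0.02 -0.    0.01] turn [ 0.01 -0.   -0.  ] j [ 0.34  0.41 -0.1   1.06 -0.    0.8 ]
clock: 10.85
eef_pos: [0.5133, 0.1796, 0.1035]
tool_rot: [0.689, -0.162, 0.162, -0.688]
ft_force: [-2.4, -3.7, 5.5]
grip_width: 0.0245
clock 10.85 pos [0.5133 0.1796 0.1035] jaw yaw 63.5 w 0.0245 f [-2.4 -3.7  5.5]
shift [-0.02 -0.    0.01] turn [ 0. -0.  0.] j [ 0.34  0.41 -0.1   1.06 -0.    0.8 ]
scene lid centre [0.5125 0.1805] inliers 121 of 190 arc hist [ 0 12 19 19 25 22 18  6]
top lid centre [0.5117 0.1831] inliers 50 of 98 arc hist [ 0 17 20 13  0  0  0  0]
```

View pics/m3scene.png

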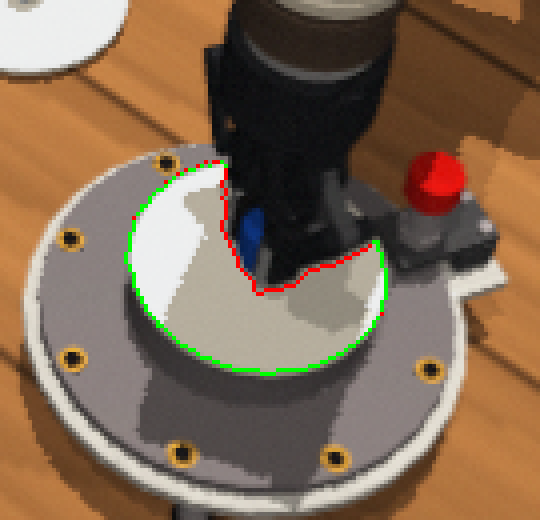

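The lid made contact exactly at the predicted seated height (TCP 0.1035), with about 6 N pressing it. It looks level and centred at (257,270) in the crop. Releasing to half opening.

```bash
python3 -m handwheel '[[0,-0.03,0,0,0,0],[0,-0.03,0,0,0,0],[0,-0.03,0,0,0,0],[0,-0.03,0,0,0,0],[0,-0.03,0,0,0,0]]' 0.1; python3 -m handwheel '[[0,-0.3,0,0,0,0],[0,-0.8,0,0,0,0],[0,-1.4,0,0,0,0],[0,-2,0,0,0,0],[0,-2.4,0,0,0,0]]'; python3 plan.py 0.423 0.2243 0.17 63.5; python3 meas.py 0.096 m4
```

```text
clock: 11.58
eef_pos: [0.5135, 0.1801, 0.1038]
tool_rot: [-0.688, 0.162, -0.162, 0.688]
ft_force: [0.3, 0.3, 0.0]
grip_width: 0.0468
clock: 12.2
eef_pos: [0.5141, 0.1802, 0.1656]
tool_rot: [-0.688, 0.161, -0.163, 0.689]
ft_force: [0.4, 0.1, -0.9]
grip_width: 0.047
clock 12.2 pos [0.5141 0.1802 0.1656] jaw yaw 63.51 w 0.047 f [ 0.4  0.1 -0.9]
shift [-4.05 -0.18 -0.05] turn [-0.01  0.    0.01] j [0.34 0.36 0.   1.21 0.   0.8 ]
scene lid centre [0.5129 0.181 ] inliers 108 of 606 arc hist [ 8  5  1 20 24 22 19  9]
top lid centre [0.5118 0.1831] inliers 52 of 103 arc hist [ 0 18 20 14  0  0  0  0]
```

View pics/m4scene.png

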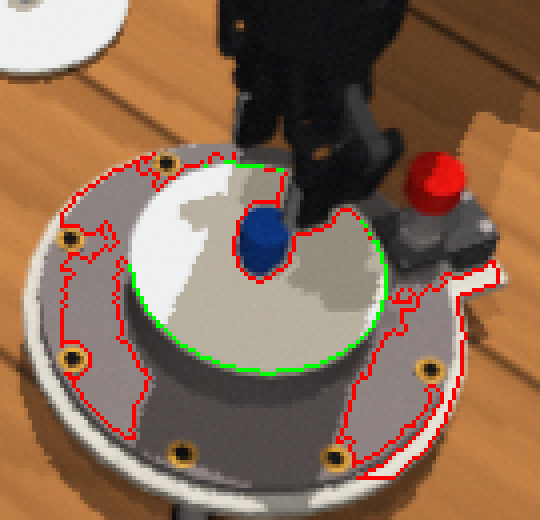

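The lid is let go and lies flat with its knob upright at (262,240) in the crop. Next I move over the red knob.

```bash
python3 -m handwheel '[[-0.6,-0.1,0,0,0,0],[-1.7,-0.1,0,0,0,0],[-2.9,-0.1,0,0,0,0],[-3.8,-0.1,-0.05,0,0,0],[-4.05,-0.1,-0.05,0,0,0]]' 0.5; python3 -m handwheel '[[0,0,0,0,0,0],[0,0,0,0,0,0],[0,0,0,0,0,0],[0,0,0,0,0,0],[0,0,0,0,0,0]]'; python3 plan.py 0.423 0.2243 0.099 63.5; python3 - <<'E'
from h import *
for n in("scene","top"):
    c=bot.camera(n); s=c["color"][190:340,345:505] if n=="scene" else c["color"][225:345,190:310]
    cv2.imwrite(f"pics/p1{n}.png",cv2.resize(s,None,fx=4,fy=4)[...,::-1])
E
```

```text
clock: 12.92
eef_pos: [0.4207, 0.2245, 0.1661]
tool_rot: [0.689, -0.162, 0.161, -0.688]
ft_force: [1.5, -0.4, 0.1]
grip_width: 0.0641
clock: 13.55
eef_pos: [0.4225, 0.2239, 0.1662]
tool_rot: [0.688, -0.162, 0.162, -0.688]
ft_force: [-0.5, 0.7, -0.4]
grip_width: 0.0643
clock 13.55 pos [0.4225 0.2239 0.1662] jaw yaw 63.49 w 0.0643 f [-0.5  0.7 -0.4]
shift [0.01 2.69 0.02] turn [ 0. -0. -0.] j [ 0.49  0.24 -0.17  1.16 -0.    0.95]
```

View pics/p1scene.png

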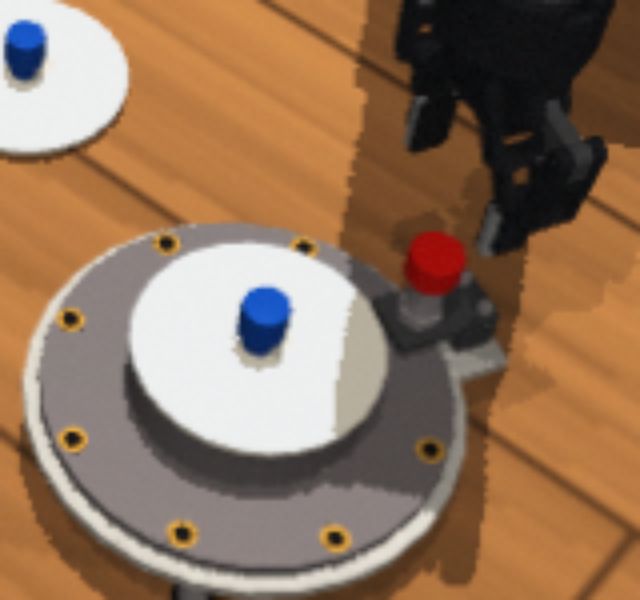

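View pics/p1top.png

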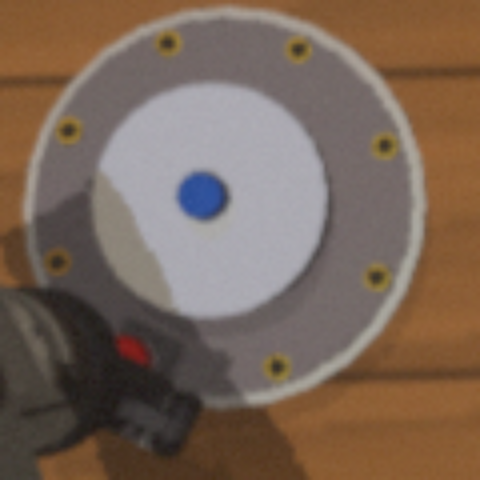

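Lid fully visible now: flat, concentric with the cup, its knob at (265,320) in the scene crop. The red knob at (435,263) is between the open fingers. I'll do one numeric check of the seat, then descend.

```bash
python3 meas.py 0.096 m5; python3 - <<'E'
from h import *
for n in("scene","top"):
    c=bot.camera(n)
    for k in blobs(mask(c,"blue"),20):
        q=k.reshape(-1,2).mean(0); P=ray(c,q,0.118 if n=="scene" else 0.126)[0]
        if np.hypot(*(P[:2]-[.512,.18]))<.03: print(n,"knob",P.round(4))
E
python3 -m handwheel '[[0,0.5,0,0,0,0],[0,1.2,0,0,0,0],[0,1.9,0,0,0,0],[0,2.5,0,0,0,0],[0.01,2.7,0.02,0,0,0]]';python3 -m handwheel '[[0,0,0,0,0,0],[0,0,0,0,0,0],[0,0,0,0,0,0],[0,0,0,0,0,0],[0,0,0,0,0,0]]'; python3 plan.py 0.423 0.2243 0.099 63.5; python3 - <<'E'
from h import *
c=bot.camera("scene"); s=c["color"][190:340,345:505]
cv2.imwrite(f"pics/p2.png",cv2.resize(s,None,fx=4,fy=4)[...,::-1])
E
```

```text
scene lid centre [0.5126 0.18  ] inliers 151 of 177 arc hist [16 16 19 19 24 21 19 17]
top lid centre [0.5116 0.1825] inliers 88 of 156 arc hist [13 21 20 20 14  0  0  0]
scene knob [0.5129 0.1811 0.118 ]
top knob [0.512  0.1799 0.126 ]
clock: 14.48
eef_pos: [0.4216, 0.2238, 0.0972]
tool_rot: [0.689, -0.163, 0.161, -0.688]
ft_force: [0.1, 0.9, -0.4]
grip_width: 0.064
clock: 15.1
eef_pos: [0.4229, 0.2244, 0.099]
tool_rot: [-0.688, 0.162, -0.162, 0.688]
ft_force: [0.9, -0.4, 0.2]
grip_width: 0.064
clock 15.1 pos [0.4229 0.2244 0.099 ] jaw yaw 63.51 w 0.064 f [ 0.9 -0.4  0.2]
shift [ 0.01  0.   -0.  ] turn [-0.  0.  0.] j [ 0.49  0.3  -0.28  0.99 -0.    0.95]
```

View pics/p2.png

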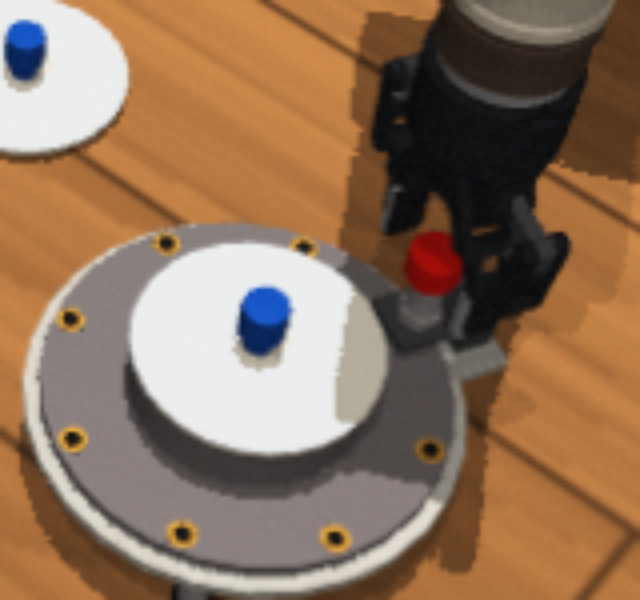

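Both fingers straddle the red knob at (434,263) in the crop, clear of the lid. Closing.

```bash
python3 -m handwheel '[[0,0,0,0,0,0],[0,0,0,0,0,0],[0,0,0,0,0,0],[0,0,0,0,0,0],[0,0,0,0,0,0]]' -1; python3 -m handwheel '[[0,0,0,0,0,0],[0,0,0,0,0,0],[0,0,0,0,0,0],[0,0,0,0,0,0],[0,0,0,0,0,0]]'; python3 plan.py 0.423 0.2243 0.111 63.5
```

```text
clock: 15.78
eef_pos: [0.4224, 0.2237, 0.0991]
tool_rot: [0.689, -0.162, 0.162, -0.688]
ft_force: [-2.8, -3.6, 6.2]
grip_width: 0.0284
clock: 16.4
eef_pos: [0.4224, 0.2237, 0.0991]
tool_rot: [0.689, -0.162, 0.162, -0.688]
ft_force: [-1.8, -3.1, 6.1]
grip_width: 0.0283
clock 16.4 pos [0.4224 0.2237 0.0991] jaw yaw 63.49 w 0.0283 f [-1.8 -3.1  6.1]
shift [ 0.01 -0.48  0.03] turn [ 0.01 -0.    0.  ] j [ 0.49  0.3  -0.28  0.99 -0.    0.95]
```

```bash
python3 -m handwheel '[[0,-0.1,0,0,0,0],[0,-0.2,0,0,0,0],[0,-0.3,0,0,0,0],[0,-0.4,0,0,0,0],[0,-0.48,0,0,0,0]]'; python3 plan.py 0.4224 0.2237 0.111 63.5; python3 -m handwheel '[[0,-0.01,0,0,0,0],[0,-0.03,0,0,0,0],[0,-0.04,0,0,0,0],[0,-0.04,0,0,0,0],[0,-0.04,0,0,0,0]]'; python3 plan.py 0.4224 0.2237 0.111 63.5
```

```text
clock: 17.02
eef_pos: [0.4224, 0.2237, 0.1102]
tool_rot: [0.689, -0.162, 0.162, -0.688]
ft_force: [3.8, -3.8, -12.9]
grip_width: 0.0285
clock 17.02 pos [0.4224 0.2237 0.1102] jaw yaw 63.49 w 0.0285 f [  3.8  -3.8 -12.9]
shift [-0.   -0.03  0.  ] turn [ 0.01 -0.   -0.  ] j [ 0.49  0.29 -0.26  1.02 -0.    0.95]
clock: 17.65
eef_pos: [0.4224, 0.2237, 0.1111]
tool_rot: [0.689, -0.162, 0.162, -0.688]
ft_force: [4.4, -4.6, -12.8]
grip_width: 0.0286
clock 17.65 pos [0.4224 0.2237 0.1111] jaw yaw 63.5 w 0.0286 f [  4.4  -4.6 -12.8]
shift [-0.    0.01  0.  ] turn [ 0.01 -0.   -0.  ] j [ 0.49  0.29 -0.26  1.02 -0.    0.95]
```

Force is 12.8 N, near the expected 13 N when fully up. One more 1 mm should show the stop, then a check by picture.

```bash
python3 -m handwheel '[[0,-0.02,0,0,0,0],[0,-0.04,0,0,0,0],[0,-0.04,0,0,0,0],[0,-0.04,0,0,0,0],[0,-0.04,0,0,0,0]]'; python3 plan.py 0.4224 0.2237 0.111 63.5; python3 - <<'E'
from h import *
for n in("scene","top"):
    c=bot.camera(n)
    s=c["color"][190:340,345:505] if n=="scene" else c["color"][225:345,190:310]
    cv2.imwrite(f"pics/p3{n}.png",cv2.resize(s,None,fx=4,fy=4)[...,::-1])
    for k in blobs(mask(c,"red"),10):
        print(n,k.reshape(-1,2).min(0),k.reshape(-1,2).max(0))
E
```

```text
clock: 18.27
eef_pos: [0.4224, 0.2236, 0.1114]
tool_rot: [0.689, -0.162, 0.162, -0.687]
ft_force: [5.2, -3.0, -18.1]
grip_width: 0.0282
clock 18.27 pos [0.4224 0.2236 0.1114] jaw yaw 63.49 w 0.0282 f [  5.2  -3.  -18.1]
shift [-0.    0.02  0.  ] turn [ 0.01 -0.   -0.  ] j [ 0.49  0.29 -0.26  1.02 -0.    0.95]
scene [448 245] [456 259]
scene [38 82] [ 54 101]
```

View pics/p3scene.png

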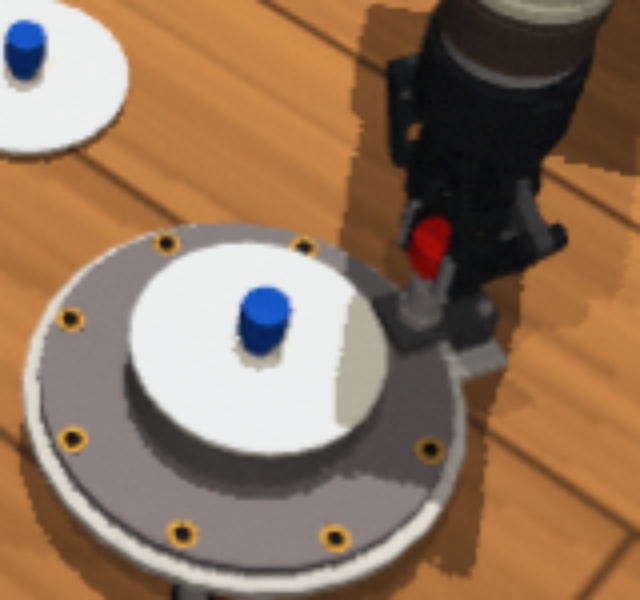

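View pics/p3top.png

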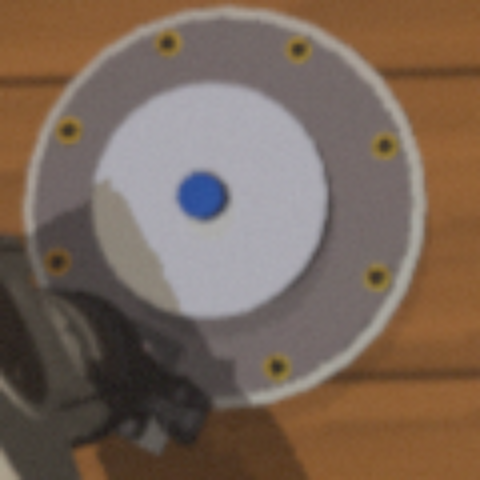

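The picture shows the red knob raised, centred at about (431,248) in the crop (it was at 263), and held. The wheel's holes and the lid have not moved. The force rose to 18 N over only 0.3 mm, so it is at the stop. I'll check that the hold is steady, then hand in.

```bash
python3 -m handwheel '[[0,0,0,0,0,0],[0,0,0,0,0,0],[0,0,0,0,0,0],[0,0,0,0,0,0],[0,0,0,0,0,0]]'; python3 -m handwheel '[[0,0,0,0,0,0],[0,0,0,0,0,0],[0,0,0,0,0,0],[0,0,0,0,0,0],[0,0,0,0,0,0]]'; python3 - <<'E'
from h import *
c=bot.camera("scene")
print([ (k.reshape(-1,2).min(0),k.reshape(-1,2).max(0)) for k in blobs(mask(c,"red"),10)])
E
```

```text
clock: 19.0
eef_pos: [0.4224, 0.2237, 0.1114]
tool_rot: [0.689, -0.162, 0.162, -0.687]
ft_force: [5.7, -3.0, -18.4]
grip_width: 0.0282
clock: 19.62
eef_pos: [0.4224, 0.2236, 0.1114]
tool_rot: [0.689, -0.162, 0.162, -0.687]
ft_force: [5.2, -3.5, -17.9]
grip_width: 0.0284
[(array([448, 245], dtype=int32), array([456, 259], dtype=int32)), (array([38, 82], dtype=int32), array([ 54, 101], dtype=int32))]
```

```bash
python3 -c "
from workcell import bot
print(bot.job_done())"
```

```text
the job is handed in; nothing more can be done
None
```

The lid is on the rim, and the gripper is holding the red plunger up at its stop. I handed the job in at about 20 s of the 51 s allowed, and it reported no verdict.

- **Lid:** I took the one farthest to the robot's right and lowered it under force watch. It touched at exactly the predicted seated height, and I let go with the plunger still home. The last pictures show it flat and centred on the cup. I did not measure its tilt as a number.
- **Plunger:** I gripped the knob across the line from the axis and raised it about 12 mm. The pull read about 13 N near full lift, then rose to 18 N over the last 0.3 mm, which marks the stop. It held steady at 18 N for over a second with no slip.
- **Other items:** the wheel's holes had not moved in the final pictures. The canister, cube box and scoop were untouched in my last full views, taken before the lid was set down; the arm stayed clear of them after that.
- **Where checks disagreed:** the two cameras differ by 1–3 mm on the rim's centre. From the scene camera the lid is within about 2 mm of the rim's centre, and so is its knob from the top camera. The top camera's lid outline was partly in shadow and read up to about 4 mm off in y, so I trusted it less.

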